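# Pin the inspection camera and show it the spare contact insert

## Task

Slide the up-looking camera fully home to its lug and lock it by putting the loose pin right down through the lug and the camera's tongue. Then swing the storage box's cover flap up until it stands open, draw out the contact insert (the plate with the flat grip bar; leave the blank with the round stub in place) and finish holding it still and upright with its contact edge centred about 5 cm above the camera's window, touching neither camera nor stand. The program ends while holding the insert there, with the flap left open and the pin in place; leave everything else on the bench alone.

Things in the scene. Friction and masses are not known exactly. Their poses are not given: they have to be found in the camera images.
- carriage (a joint): Slide of the camera carriage, m: 0 is the near end, 0.060 fully home at its stop, which puts the tongue's hole exactly under the lug's hole. Grows along the stand's +x (towards the lug, away from the robot). About 2.5 N moves it; it stays where left until the pin locks it.
- push_face (a point): Centre of the carriage's near (-x) face, 30 mm above the table; axes as the stand. Face 60 mm wide (y), 14 to 38 mm above the table. The carriage is a grey block 60 x 60 mm with an upright black camera barrel (44 mm dia, 38 to 64 mm high) on its centre, 30 mm in +x from this face. Push in +x at the middle of the face, or move it by the barrel.
- lens (a point): Centre of the glass window on top of the camera barrel, looking straight up, 65.5 mm above the table; moves with the carriage. Axes as the stand. Carriage home: 60 mm in -x from the lug hole.
- lug_hole (a point): Centre of the mouth of the lug's vertical hole (10 mm dia, 2 mm chamfer), on the lug's top, 45 mm above the table, fixed to the stand. The lug is an aluminium bridge 34 (x) x 54 (y) mm, 10 mm thick, on two side posts; the tongue passes 2 mm under it. Axes as the stand.
- tongue_hole (a point): Mouth of the vertical hole (11 mm dia) in the steel tongue, 8 mm thick, 24 mm wide, on the carriage's far end, 33 mm above the table; under the lug when home. Free space of 15 mm below the tongue.
- stand: The camera stand with carriage, camera and lug, fixed to the bench; origin on the table under the slide: x along the slide away from the robot to the lug (hole 67 mm in +x), z up. Base plate 10 mm high, 90 mm wide, from 105 mm in -x to 95 mm in +x.
- pin_head (a point): Centre of the loose steel lock pin's head (16 mm dia, 24 mm tall); z is the pin's axis, up. Below is a shaft 8 mm dia, 30 mm long, foot chamfered; tip 42 mm below this point. About 40 g. It starts upright in a grey parking block (50 x 50 x 30 mm high, hole 10 mm dia), this point 44 mm above the table. Fully inserted its head rests on the lug, this point 12 mm above the lug's top.
- pin_tip (a point): Centre of the foot of the lock pin.
- pin: The lock pin as a whole; origin at its tip (see pin_head).
- flap (a joint): Hinge of the storage box's cover flap, rad: 0 shut, 1.57 upright, stop at 1.8. Stiff hinge (0.11 N m of friction): it stays where it is left.
- flap_tab (a point): Grip point on the flap's front tab; turns with the flap. Tab 30 mm wide (y), 6 mm thick, jutting 40 mm beyond the box's front wall, free beneath; this point is in mid-thickness, 26 mm ahead of the front wall, 14 mm from the tab's tip, 126 mm from the hinge line, about 88 mm above the table when shut. x points from the tab to the hinge.
- flap_hinge (a point): Middle of the hinge line on the box's far top edge, 87 mm above the table, fixed to the box. y is the hinge line, x points out of the box away from the robot, z up; the flap's front edge swings up, about +y. Box grey, outside 100 (x) x 160 (y) x 85 mm high, walls 5 mm, its centre 50 mm in -x from here. Flap plate 100 x 160 x 6 mm.
- insert_grip (a point): Centre of the insert's black grip bar, 34 (x) x 10 (y) x 22 (z) mm, gripped across y. Under it an aluminium plate 80 (x) x 5 (y) x 50 (z) mm, brass contacts along its lower edge, 61 mm below this point. About 90 g. Stands loose in one of the box's two slots, 32 mm either side of the middle in y; point 66 mm above the table, bar top 8 mm below the rim. Draw straight up.
- insert_edge (a point): Middle of the insert's lower (contact) edge; axes as the insert. It stands 35 mm deep between guides with 1.5 mm play.
- insert: The contact insert as a whole; origin at the middle of its lower edge (see insert_grip).
- blank_grip (a point): Middle of the round stub (12 mm dia, 18 mm tall) on the blank plate in the other slot, 64 mm away in y; plate 80 x 5 x 50 mm, no contacts. Not wanted: leave in place.
- flux_mid (a point): Bystander, sizes in mm: amber bottle, 40 dia x 85 high; point on its axis about half-way up. Leave alone.
- dish_mid (a point): Bystander, sizes in mm: shallow glass dish, 84 dia x 16 high; point on its axis about half-way up. Leave alone.
- driver_mid (a point): Bystander, sizes in mm: screwdriver lying flat, 150 long; point on its axis about half-way up. Leave alone.
- reel_mid (a point): Bystander, sizes in mm: flat black component reel, 90 dia x 14 high; point on its axis about half-way up. Leave alone.
- chips_mid (a point): Bystander, sizes in mm: white chip tray, 90 x 70 x 20; point on its axis about half-way up. Leave alone.
- mouse_mid (a point): Bystander, sizes in mm: black computer mouse, 100 x 58 x 26; point on its axis about half-way up. Leave alone.
- weight_mid (a point): Bystander, sizes in mm: brass test weight, 32 dia x 35 high; point on its axis about half-way up. Leave alone.

How it is judged:
By the outcome, as a careful person would: the job done as asked, in the order asked, and still so for the second after the job is handed in, while the arm keeps its last pose, push and grip.
It also fails if it takes over 72 s, if anything falls off the work surface, if the arm or the gripper's body presses on something with over 40 N, if the wrist force passes 120 N, or if a joint passes its speed limit or range.

## Robot

A 6-joint arm with a two-finger parallel gripper is mounted at the origin on the work surface. World frame = base frame: x ahead of the robot, y to its left, z up, the work surface at z = 0. Lengths are in m, angles in rad, forces in N, time in s.
With the tool pointing down it reaches from about 0.3 to 0.825 m from the base axis. Payload 5.4 kg.
Tool frame: the origin (TCP) lies at the very end of the fingers, on their centre line; the grasp point (between the pads) lies 19 mm behind it; z points along the fingers, y is the line along which they close (so a half turn about z gives the same grasp; the last joint's range is limited). The gripper opens to 92 mm and grips with 3 to 60 N. Pads are 20 mm wide; open, the fingers measure 128 mm over their backs; the gripper's body (75 mm by 189 mm) begins 69 mm behind the grasp point.
Start: joints at [-1.374, 0.158, 1.597, -0, 1.386, -0.21], TCP at [0.227, -0.528, 0.179] pointing down, gripper open.
Joint ranges: [-2.91, 2.91], [-0.94, 2.29], [0.18, 2.7], [-1.29, 4.43], [0.17, 2.64], [-3, 3]. Speed limits (rad/s): [2.57, 2.57, 3.14, 3.14, 3.14, 3.14].

## Interface

Orientations are given as a rotation vector (axis times angle).
In Python, from workcell import bot gives the robot as it stands. Calls block until the motion is done:
- bot.goto(position, orientation): joint-space move of the TCP to a pose.
- bot.line_to(position, rot=None, max_speed=0.15): straight line of the TCP; rot=None keeps the orientation; max_speed is the mean speed in m/s.
- bot.set_joints(angles): joint-space move.
- bot.set_gripper(opening, newtons=None): opening from 0.0 (shut) to 1.0 (fully open); newtons is the grip in N (None keeps the last); returns when the fingers have stopped.
- bot.hold(seconds).
- bot.inverse_kinematics(position, orientation): joint angles nearest the present ones, or None.
- bot.read_camera(name): name is "side" or "top" or "wrist"; returns a dict with "pixels" (384x512x3 uint8, blue, green, red), "fx", "fy", "cx", "cy" (pixels), "R" (3x3) and "t" (3): a world point X has camera coordinates R X + t. Camera axes: x right, y down, z forward; pixel columns grow to the right and rows downward; lengths in m; the calibration is good to about 2 mm. A picture is of the moment at which its call begins. There is no depth.
A pose or a line that the arm cannot do raises bot.MotionError and nothing moves.
- bot.job_done(): hands the job in; it is judged then, once.
Readings, each from a call of its own:
- bot.current_clock(): time.
- bot.current_joints(): joint angles.
- bot.current_joint_vel(): joint speeds.
- bot.current_effort(): joint torques, N m.
- bot.current_ee_pos(): TCP position.
- bot.current_tool_rot(): TCP orientation.
- bot.current_contact_force(): force on the tool from outside, world axes, zero at the start.
- bot.current_ft_torque(): the same for the moment, N m.
- bot.current_opening(): opening from 0.0 (shut) to 1.0 (fully open).
- bot.current_grip_force(): force on a finger pad.
Only numpy, scipy, OpenCV 4.12 (cv2) and the standard library are available. Lean on these libraries where they do the work, as an engineer would, in place of code of your own. Each camera call takes 0.05 s, during which the arm holds its last target. There are 200 camera calls.

## Working session

There is one attempt and no reset: what is moved stays moved. The work goes in short steps, each a Python script; the robot and the scene stay as the last script left them, time stands still between calls to the robot, and variables do not carry over. Pictures are saved under pics/ and viewed, at most 12 in all, crops included, and the job is handed in when it is done.

```bash
mkdir -p pics; ls; cat > h.py <<'E'
import numpy as np, cv2
from workcell import bot
from scipy.spatial.transform import Rotation as Ro
def ray(c,u,v):
    R=np.array(c["R"]);t=np.array(c["t"])
    d=R.T@np.array([(u-c["cx"])/c["fx"],(v-c["cy"])/c["fy"],1.]);return -R.T@t,d
def onz(c,u,v,z):
    o,d=ray(c,u,v);return o+d*(z-o[2])/d[2]
def proj(c,X):
    p=np.array(c["R"])@np.array(X)+np.array(c["t"]);return np.array([c["fx"]*p[0]/p[2]+c["cx"],c["fy"]*p[1]/p[2]+c["cy"]])
def down(yaw): # tool down; tool y axis at angle yaw in world
    y=np.array([np.cos(yaw),np.sin(yaw),0]);z=np.array([0,0,-1.]);x=np.cross(y,z)
    return Ro.from_matrix(np.c_[x,y,z]).as_rotvec()
E
python3 - <<'E'
from h import *
import pickle
D={}
for n in("top","side","wrist"):
    c=bot.read_camera(n);D[n]=c
    p=c["pixels"];cv2.imwrite(f"pics/{n}0.png",cv2.resize(p,None,fx=1.5,fy=1.5,interpolation=cv2.INTER_CUBIC))
    print(n,c["fx"],c["cx"],np.round(-np.array(c["R"]).T@c["t"],3),np.round(c["R"],2).tolist())
pickle.dump(D,open("d0.pkl","wb"))
E
```

```text
pics
top 430.406298353385 261.65064499136366 [ 0.26  -0.026  1.592] [[0.01, -1.0, 0.01], [-0.98, -0.01, -0.19], [0.19, -0.01, -0.98]]
side 454.7027290283967 263.00811748710487 [-0.056  0.855  0.761] [[-0.83, -0.56, 0.02], [-0.31, 0.43, -0.85], [0.46, -0.71, -0.53]]
wrist 307.0556139230683 249.10316534115196 [ 0.301 -0.497  0.384] [[0.4, -0.92, -0.0], [-0.88, -0.38, 0.28], [-0.25, -0.11, -0.96]]
```

View pics/top0.png

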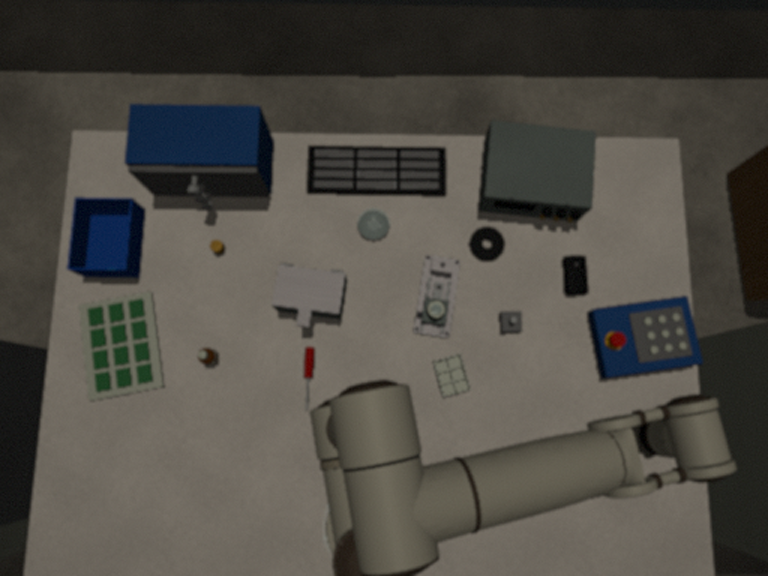

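View pics/side0.png

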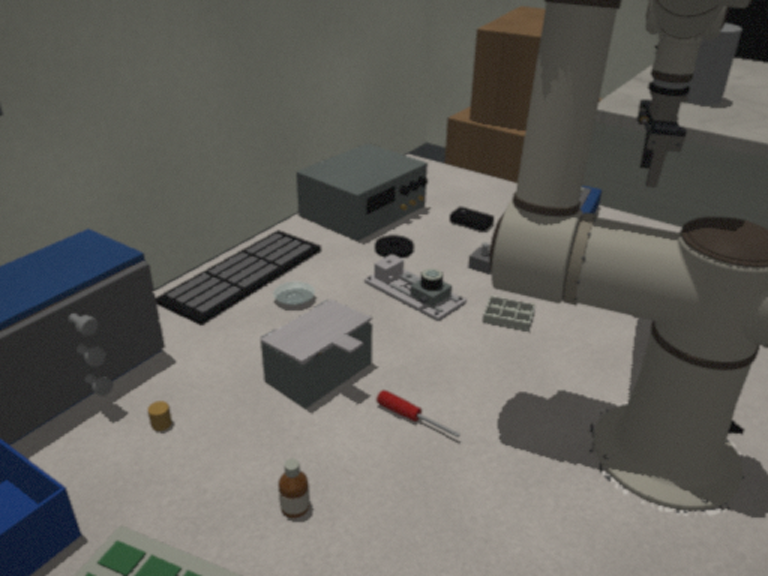

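The top view (768 px wide) shows the stand with its lens at about (435,309), tongue hole at (438,287) and lug hole at (443,264). The pin is in its block at (511,321). The box is at about (310,290), with its tab at (305,322) pointing at the robot. The side view shows nothing unexpected. Next I'll take wrist views from close by.

```bash
python3 - <<'E'
from h import *
import pickle
D=pickle.load(open("d0.pkl","rb"));c=D["top"]
for n,u,v,z in(("lens",435,309,.0655),("lug",443,264,.045),("pin",511,319,.056),("tab",305,324,.088),("h1",278,264,.09),("h2",345,268,.09),("lo",274,306,.09),("ro",340,314,.09)):
    print(n,np.round(onz(c,u/1.5,v/1.5,z),3))
# wrist cam in tool frame
w=D["wrist"];T=Ro.from_rotvec(bot.current_tool_rot()).as_matrix();p=np.array(bot.current_ee_pos())
cc=-np.array(w["R"]).T@w["t"];print("cam in tool",np.round(T.T@(cc-p),3),np.round(T.T@np.array(w["R"]).T,2).tolist(),np.round(T,2).tolist())
for n,x,y in(("pin",.50,-.33),("stand",.5,-.15),("box",.5,.1)):
  for z in(.3,.25):
    for yaw in(-np.pi/2,np.pi/2):
      print(n,z,yaw,bot.inverse_kinematics([x,y,z],down(yaw)))
E
```

```text
lens [ 0.504 -0.146  0.066]
lug [ 0.62  -0.168  0.045]
pin [ 0.483 -0.329  0.056]
tab [0.462 0.161 0.088]
h1 [0.605 0.23  0.09 ]
h2 [0.597 0.07  0.09 ]
lo [0.504 0.235 0.09 ]
ro [0.486 0.08  0.09 ]
cam in tool [ 0.08   0.    -0.206] [[0.0, -0.96, -0.28], [1.0, 0.0, -0.0], [0.0, -0.28, 0.96]] [[0.92, 0.4, -0.0], [0.4, -0.92, 0.0], [0.0, -0.0, -1.0]]
pin 0.3 -1.5707963267948966 [-7.84873139e-01  1.72114200e-01  1.34562411e+00 -4.44089210e-16
  1.62385435e+00  7.85923188e-01]
pin 0.3 1.5707963267948966 [-0.78487314  0.1721142   1.34562411  0.          1.62385435 -2.35566947]
pin 0.25 -1.5707963267948966 [-7.84873139e-01  1.83319721e-01  1.42925508e+00 -4.44089210e-16
  1.52901785e+00  7.85923188e-01]
pin 0.25 1.5707963267948966 [-0.78487314  0.18331972  1.42925508  0.          1.52901785 -2.35566947]
stand 0.3 -1.5707963267948966 [-5.23212603e-01 -3.26824745e-02  1.56096785e+00 -4.44089210e-16
  1.61330728e+00  1.04758372e+00]
stand 0.3 1.5707963267948966 [-0.5232126  -0.03268247  1.56096785  0.          1.61330728 -2.09400893]
stand 0.25 -1.5707963267948966 [-5.23212603e-01 -1.99469002e-02  1.64489285e+00 -4.44089210e-16
  1.51664671e+00  1.04758372e+00]
stand 0.25 1.5707963267948966 [-0.5232126  -0.0199469   1.64489285  0.          1.51664671 -2.09400893]
box 0.3 -1.5707963267948966 [-3.99703840e-02 -6.50901368e-02  1.59220244e+00 -4.44089210e-16
  1.61448035e+00  1.53082594e+00]
box 0.3 1.5707963267948966 [-0.03997038 -0.06509014  1.59220244  0.          1.61448035 -1.61076671]
box 0.25 -1.5707963267948966 [-3.99703840e-02 -5.24321697e-02  1.67649922e+00 -4.44089210e-16
  1.51752560e+00  1.53082594e+00]
box 0.25 1.5707963267948966 [-0.03997038 -0.05243217  1.67649922  0.          1.5175256  -1.61076671]
```

```bash
cat >> h.py <<'E'
def snap(n,name,crop=None,s=1.5):
    c=bot.read_camera(n);p=c["pixels"];np.save(f"pics/{name}.npy",p)
    import pickle;pickle.dump(c,open(f"pics/{name}.pkl","wb"))
    return c
E
python3 - <<'E'
from h import *
Y=-np.pi/2
bot.goto([.415,-.33,.17],down(Y));a=snap("wrist","pin1")
bot.goto([.485,-.155,.19],down(Y));b=snap("wrist","stand1")
print(bot.current_clock())
A=a["pixels"];B=b["pixels"]
print(proj(a,[.483,-.329,.056]),proj(b,[.504,-.146,.066]),proj(b,[.62,-.168,.045]))
im=np.hstack([A[:,100:400],B[:,100:400]]);cv2.imwrite("pics/v1.png",cv2.resize(im,(800,512),interpolation=cv2.INTER_CUBIC))
E
```

```text
2.0917
[247.5175629  117.34559011] [239.64802739 163.49246018] [260.23617718  50.41249847]
```

View pics/v1.png

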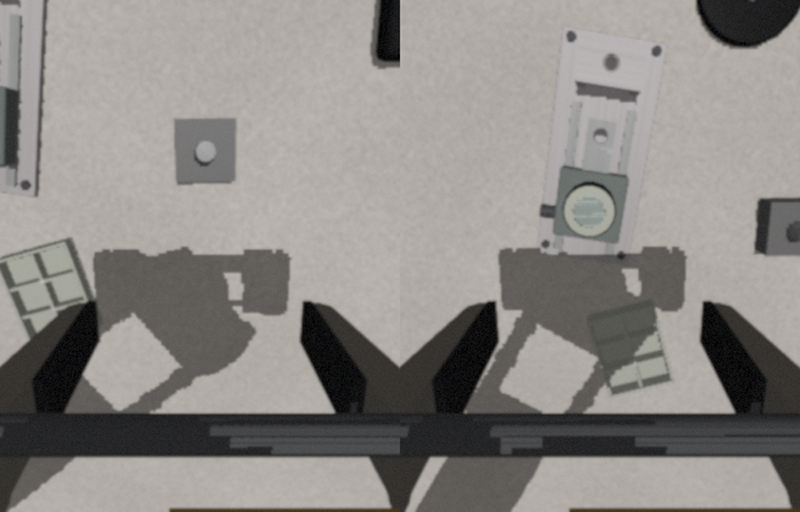

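The left half shows the pin head at native (254,114). The right half shows the lug hole at native (259,46), tongue hole at (251,101) and lens at (242,158). I'll refine these by blob centroids.

```bash
cat >> h.py <<'E'
def blob(c,u,v,r,lo=None,hi=None):
    g=cv2.cvtColor(c["pixels"],cv2.COLOR_BGR2GRAY).astype(float);u0,v0=int(round(u)),int(round(v))
    w=g[v0-r:v0+r+1,u0-r:u0+r+1];m=((w<hi) if hi else (w>lo)).astype(np.uint8)
    n,l,s,ce=cv2.connectedComponentsWithStats(m)
    k=min(range(1,n),key=lambda i:np.hypot(*(ce[i]-r))-.1*s[i,4]**.5);return ce[k]+[u0-r,v0-r],s[k,4]
E
python3 - <<'E'
from h import *
import pickle
a=pickle.load(open("pics/pin1.pkl","rb"));b=pickle.load(open("pics/stand1.pkl","rb"))
ga=cv2.cvtColor(a["pixels"],cv2.COLOR_BGR2GRAY);gb=cv2.cvtColor(b["pixels"],cv2.COLOR_BGR2GRAY)
print(ga[104:124:2,242:268:2]);print(gb[40:54,252:267]);print(gb[92:112:2,238:264:2]);print(gb[134:182:4,218:270:4])
E
```

```text
[[119 118 118 115 119 121 116 121 120 118 121 119 118]
 [122 119 117 120 136 152 159 150 131 121 116 120 119]
 [117 119 115 129 165 166 164 165 161 135 119 117 118]
 [120 119 117 151 165 167 165 163 159 151 121 120 119]
 [115 113 117 160 161 165 165 164 162 158 122 120 117]
 [118 114 105 155 160 157 162 163 159 155 128 117 118]
 [115 113  86 148 158 159 158 160 161 147 117 117 116]
 [116 115  71 113 154 158 155 156 151 127 115 117 119]
 [116 114  89  68 107 136 141 134 107 103 117 117 118]
 [115 117 113  89  60  64  69  76 102 114 114 113 117]]
[[177 177 170 160 144 136 131 134 145 160 170 173 176 177 177]
 [178 173 161 141 122 106 103 107 123 140 153 167 173 176 176]
 [174 160 146 132 114 100  99 106 115 128 141 157 170 176 179]
 [167 149 131 116 100  92  87  89  99 114 127 142 161 175 180]
 [159 140 120 101  91  91  90  87  88  97 113 130 149 174 180]
 [154 135 114  99  91  96  92  94  91  93 106 122 143 168 181]
 [152 130 109  97  96  93  91  91  91  91 104 125 147 167 178]
 [154 133 108  97  94  93  93  92  95  98 108 128 152 170 180]
 [155 134 109  98  97  92  93  92  93 100 113
[... 845 characters left out ...]
8 161 160 162 163 161 161 161 171 170]]
[[155 112 112 115 110 111 110 113 108 115 116 115 112]
 [149 108 109 107  62  51  61  34  63 111 113 114 113]
 [130 111 108  84 164 171 172 171 153  47 111 114 110]
 [119 113  95 172 171 169 172 170 171 167  64 113 113]
 [112 107 167 173 161 156 157 159 159 170 149 112 109]
 [111  93 169 158 150 149 149 150 145 171 168 102 112]
 [111 109 169 136 144 145 145 147 148 146 170  99 112]
 [109  99 168 164 159 161 155 161 155 165 165 107 116]
 [113 110 161 165 140 143 144 145 154 169 145 110 138]
 [112 112  99 168 165 160 154 169 169 166 101 108 153]
 [107 109 110 102 157 166 168 168 147  98 111 114 159]
 [146 150 160 154 132 110 110 107 113 108 109 108 163]]
```

```bash
python3 - <<'E'
from h import *
import pickle,json
a=pickle.load(open("pics/pin1.pkl","rb"));b=pickle.load(open("pics/stand1.pkl","rb"))
(p,n1),(l,n2),(le,n3)=blob(a,254,113,12,lo=140),blob(b,259,46,10,hi=140),blob(b,242,157,26,lo=135)
m=(cv2.cvtColor(b["pixels"],cv2.COLOR_BGR2GRAY)>135).astype(np.uint8)[140:180,222:264]
print(p,n1,l,n2,le,n3)
P=onz(a,*p,.056);L=onz(b,*l,.045);E=onz(b,*le,.0645)
d=E-L;print("pin",P,"lug",L,"lens",E,np.linalg.norm(d[:2]),np.degrees(np.arctan2(-d[1],-d[0])))
t=onz(b,251,101.5,.033);print("tongue",t)
# stand edges on base top
print([np.round(onz(b,(x-400)/1.3333+100,y/1.3333,.012),4) for x,y in((571,36),(657,51),(546,244),(621,256))])
E
```

```text
[254.01204819 112.71686747] 166 [258.02803738  46.24299065] 107 [241.53719008 157.86042241] 1089
pin [ 0.48753029 -0.33554951  0.056     ] lug [ 0.62399252 -0.16565569  0.045     ] lens [ 0.50991249 -0.14806128  0.0645    ] 0.11542882891408592 -8.767567295361626
tongue [ 0.56890724 -0.15846641  0.033     ]
[array([ 0.6494, -0.1329,  0.012 ]), array([ 0.6379, -0.2059,  0.012 ]), array([ 0.4687, -0.1053,  0.012 ]), array([ 0.4566, -0.1779,  0.012 ])]
```

```bash
cat >> h.py <<'E'
YS=np.radians(-8.77);SX=np.array([np.cos(YS),np.sin(YS),0]);SY=np.array([-SX[1],SX[0],0])
LUG=np.array([.6240,-.1657,.045]);PIN=np.array([.4875,-.3355,0])
RS=down(YS-np.pi/2)
E
python3 - <<'E'
from h import *
q=LUG-.175*SX
bot.set_gripper(0.0)
bot.goto([*q[:2],.10],RS);bot.line_to([*q[:2],.024])
print(bot.current_contact_force())
s=LUG-.108*SX
bot.line_to([*s[:2],.024],max_speed=.07);print(bot.current_contact_force())
for k in range(16):
    s=s+.001*SX;bot.line_to([*s[:2],.024],max_speed=.03)
    f=np.dot(bot.current_contact_force(),SX);print(k,round(f,1),end=' ')
    if f<-9:break
e=np.array(bot.current_ee_pos());print((e-LUG)@SX,(e-LUG)@SY)
s=s-.03*SX;bot.line_to([*s[:2],.024]);bot.line_to([*s[:2],.15],max_speed=.3)
b=snap("wrist","stand2");print(bot.current_clock())
l,n2=blob(b,*proj(b,LUG),10,hi=140);print(l,n2,onz(b,*l,.045))
E0=LUG-.06*SX;u=proj(b,[E0[0],E0[1],.0645]);print(u,blob(b,*u,28,lo=135))
cv2.imwrite("pics/v2.png",b["pixels"])
E
```

```text
[0.40779987 0.24560912 0.40678536]
[-0.46717522 -1.23437249  0.00209006]
0 -0.4 1 -2.8 2 -2.2 3 -1.6 4 -2.5 5 -1.4 6 -1.7 7 -1.8 8 -2.0 9 -2.8 10 -1.7 11 -1.5 12 -1.4 13 -2.2 14 -5.3 15 -8.5 -0.09359922930484936 6.216679313165054e-05
10.65
[249.2         60.26923077] 130 [ 0.62414264 -0.16582986  0.045     ]
[249.06424992 126.9839488 ] (array([249.15019506, 127.09817945]), np.int32(1538))
```

View pics/v2.png

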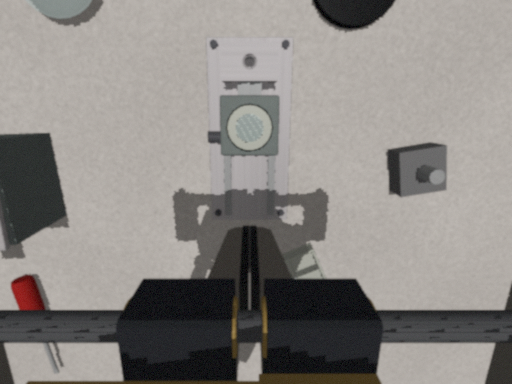

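The carriage is home: the force rose at the stop, and the lens at (249,127) lies exactly where the home pose predicts. The lug hole is at (249,60). Next is the pin.

```bash
sed -i 's/^LUG=.*/LUG=np.array([.62414,-.16583,.045]);PIN=np.array([.4875,-.3355,0])/' h.py
python3 - <<'E'
from h import *
import pickle
b=pickle.load(open("pics/stand2.pkl","rb"));p,n=blob(b,435,177,9,lo=125);print("from stand2",p,n,onz(b,*p,.056))
off=(LUG-np.array(bot.current_ee_pos()))@SX
h=PIN-off*SX
bot.set_gripper(.55)
bot.goto([*h[:2],.161],RS)
b=snap("wrist","pin2");u=proj(b,[*PIN[:2],.056]);p,n=blob(b,*u,12,lo=140)
P=onz(b,*p,.056);print(u,p,n,P)
bot.goto([*P[:2],.10],RS);bot.line_to([*P[:2],.036],max_speed=.1)
f0=np.array(bot.current_contact_force());bot.set_gripper(0,25)
print(bot.current_opening(),bot.current_grip_force(),np.array(bot.current_contact_force())-f0)
f0=np.array(bot.current_contact_force())
bot.line_to([*P[:2],.13],max_speed=.1)
print(bot.current_contact_force(),bot.current_opening(),bot.current_clock())
t=snap("wrist","pin3");cv2.imwrite("pics/v3.png",t["pixels"])
E
```

```text
from stand2 [437.05202312 176.58381503] 173 [ 0.48732717 -0.33559444  0.056     ]
[250.25014033  58.95881821] [250.35616438  58.93150685] 219 [ 0.48750826 -0.33560159  0.056     ]
-9.565992382076271e-05 0.0 [-1.61056931 -0.46625389 -0.43248861]
[0.089972   0.41701258 0.56347039] 0.003529444067953688 15.7583
```

View pics/v3.png

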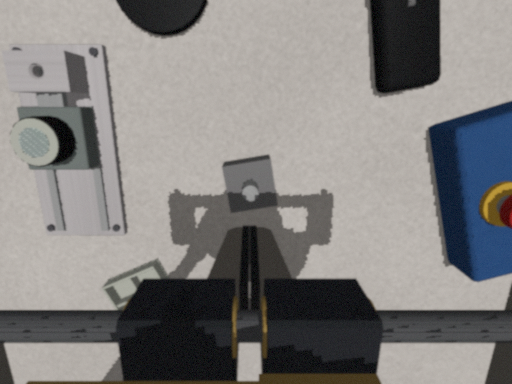

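The grasp missed: the fingers are shut, and the pin still stands in its block at (250,193).

```bash
python3 - <<'E'
from h import *
import pickle
b=pickle.load(open("pics/pin3.pkl","rb"));g=cv2.cvtColor(b["pixels"],cv2.COLOR_BGR2GRAY)
print(g[180:212:2,236:268:2])
p,n=blob(b,250,193,9,lo=125);print(p,n,onz(b,*p,.056),bot.current_ee_pos(),proj(b,bot.current_ee_pos()))
# block corners, top z=.03
print([np.round(onz(b,*q,.03),4) for q in((222,162),(270,156),(276,207),(229,211))])
E
```

```text
[[112 114 112 112 113  99  85  86  88 105 110 114 113 113 113 113]
 [112 112 113 106  82  80  81  80  78  81  99 112 112 114 113 110]
 [113 112 110 101  80  85  88  92  89  83  82 109 111 110 113 112]
 [113 110 111  90  85 118 143 148 139 115  83  98 113 112 114 111]
 [112 114 108  86 130 154 155 155 152 147 123  98 114 109 110 111]
 [111 109 113 121 151 157 154 155 154 152 144 108 110 111 110 110]
 [ 96  97  89 124 149 152 154 155 152 153 150 121  96  99  97  74]
 [ 55  57  60 105 138 148 151 153 155 146 134 111  55  56  56  56]
 [ 55  51  54  65  81 126 152 150 151 128  81  62  57  55  58  54]
 [ 55  56  56  55  69 119 150 149 149 125  70  59  59  54  53  56]
 [ 52  58  55  59  54  76 114 136 131  96  57  55  53  55  54  56]
 [ 56  55  57  53  54  58  59  64  63  52  58  58  57  53  56  55]
 [ 51  55  54  56  58  53  50  57  51  52  53  60  55  55  51  54]
 [ 57  56  58  56  53  55  56  59  54  55  55  52  54  57  55  65]
 [ 53  53  53  56  58  55  57  54  58  63  66  70  80  87  91  91]
 [ 60  61  63  64  67  73  83  87  87  92  96  99 101 100  99 100]]
[249.92592593 192.27160494] 162 [ 0.48793905 -0.33569314  0.056     ] [ 0.48699452 -0.33507447  0.12893665] [249.40702054 221.32328947]
[array([ 0.5161, -0.3117,  0.03  ]), array([ 0.5148, -0.3601,  0.03  ]), array([ 0.4607, -0.3592,  0.03  ]), array([ 0.4638, -0.3098,  0.03  ])]
```

```bash
python3 - <<'E'
from h import *
bot.set_gripper(.6);print("open",bot.current_opening())
P=[.4877,-.3356]
bot.line_to([*P,.034],max_speed=.15);print(bot.current_ee_pos(),bot.current_contact_force())
t=snap("wrist","pin4");cv2.imwrite("pics/v4.png",t["pixels"])
bot.set_gripper(0.12,20);print(bot.current_opening(),bot.current_grip_force(),bot.current_contact_force())
bot.hold(.3);print(bot.current_opening(),bot.current_grip_force(),bot.current_clock())
E
```

```text
open 0.6025976559995815
[ 0.48832465 -0.33625403  0.03501105] [ 0.09911574 -0.20672097 -0.77868774]
0.12175594186217124 0.0 [ 0.30759759  0.22244977 -0.60533652]
0.11844714041079751 0.0 18.65
```

View pics/v4.png

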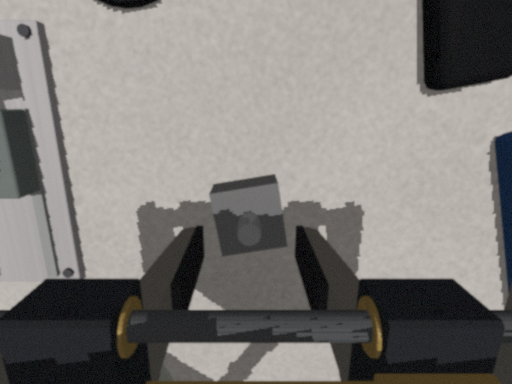

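The pin head shows at (249,232), between the open fingertips at (203,228) and (296,228). I'll look again now that they are closed to 0.12.

```bash
python3 - <<'E'
from h import *
t=snap("wrist","pin5");s=snap("side","side5");u=proj(s,bot.current_ee_pos());print(u,proj(t,bot.current_ee_pos()))
x,y=map(int,u);a=cv2.resize(t["pixels"][140:300,150:350],(500,400),interpolation=cv2.INTER_CUBIC);y0=max(y-45,0);x0=min(max(x-40,0),512-80)
b=cv2.resize(s["pixels"][y0:y0+110,x0:x0+80],(290,400),interpolation=cv2.INTER_CUBIC)
cv2.imwrite("pics/v5.png",np.hstack([a,b]));print(x0,y0)
E
```

```text
[322.58108645 168.45278021] [249.51254311 221.31165398]
282 123
```

View pics/v5.png

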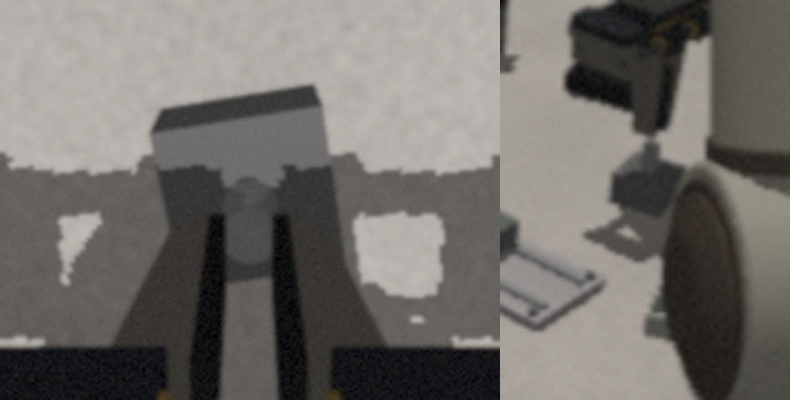

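In the side view (right) the fingertips end at native row 159, above the pin head, but the reported TCP projects to row 168. The real fingertips therefore sit roughly 30 mm higher than reported. I'll touch down gently on the pin head to measure the offset.

```bash
python3 - <<'E'
from h import *
P=[.4876,-.3356];f0=bot.current_contact_force()[2];z=.034
while z>.005:
    z-=.001;bot.line_to([*P,z],max_speed=.03);f=bot.current_contact_force()[2]-f0
    if f>3:break
print(z,f,bot.current_ee_pos(),bot.current_clock())
bot.line_to([*P,z+.012],max_speed=.1);print(bot.current_contact_force(),f0)
E
```

```text
0.01899999999999999 4.9161760687186025 [ 0.48845823 -0.33643393  0.02017996] 22.5
[-0.06197291 -0.62575054 -0.64264516] 0.21880483714229326
```

```bash
cat >> h.py <<'E'
DZ=.0355 # real fingertip is this much behind (above) the reported TCP
def tip(p,z,v=.15,rot=None): bot.line_to([p[0],p[1],z-DZ],rot,max_speed=v)
E
python3 - <<'E'
from h import *
P=[.4876,-.3356];f0=np.array(bot.current_contact_force())
bot.set_gripper(.5);tip(P,.034,.1);print(bot.current_ee_pos(),np.array(bot.current_contact_force())-f0)
bot.set_gripper(0,30);print(bot.current_opening(),bot.current_grip_force(),np.array(bot.current_contact_force())-f0,bot.current_ee_pos())
tip(P,.112,.15);print(bot.current_opening(),bot.current_grip_force(),np.array(bot.current_contact_force())-f0,bot.current_clock())
bot.goto([*LUG[:2],.112-DZ],RS)
print(bot.current_ee_pos(),bot.current_clock())
t=snap("wrist","pin6");s=snap("side","side6")
u=proj(s,LUG);x,y=map(int,u);print(u,proj(t,LUG),proj(t,[*LUG[:2],.08]))
a=cv2.resize(t["pixels"][100:300,150:350],(400,400),interpolation=cv2.INTER_CUBIC)
b=cv2.resize(s["pixels"][y-60:y+30,x-45:x+45],(400,400),interpolation=cv2.INTER_CUBIC)
cv2.imwrite("pics/v6.png",np.hstack([a,b]))
E
```

```text
[ 0.48728589 -0.33528643 -0.00203145] [-0.4428597 -0.4897425  1.0340765]
0.16567730894455157 30.00040054321289 [-0.89907205  0.2306319   1.93505767] [ 0.48779721 -0.33583787 -0.0011648 ]
0.1619898237467863 29.999535977840424 [ 0.00766803  1.12912404 -0.22521255] 25.1417
[ 0.62323772 -0.16671568  0.07575486] 26.0167
[258.77662133 174.24649463] [248.17152394 206.70435478] [248.03477098 222.50653028]
```

View pics/v6.png

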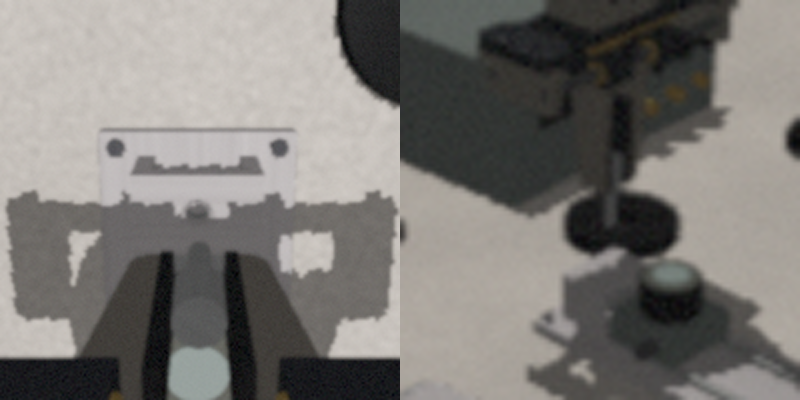

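The wrist crop shows the pin held upright, with its foot near native (250,222) where the lug-hole axis projects to (248,222). The side crop shows it hanging above the lug. I'll insert it under force watch.

```bash
python3 - <<'E'
from h import *
L=LUG[:2].copy();print(np.mean([bot.current_ee_pos() for _ in range(20)],0),bot.current_clock())
f0=np.mean([bot.current_contact_force() for _ in range(10)],0);F=lambda:np.mean([bot.current_contact_force() for _ in range(5)],0)-f0
tip(L,.082,.12);print(F())
z=.082;off=np.zeros(2);S=[(0,0)]+[(r*np.cos(a),r*np.sin(a)) for r in(.0015,.003) for a in np.arange(6)*np.pi/3];k=0
while z>.0465 and k<len(S):
    z-=.003;tip(L+off,z,.08);f=F();print(round(z,4),np.round(f,1))
    if f[2]>5 and z>.055:
        z+=.004;k+=1;tip(L+off,z,.1)
        if k<len(S): off=np.array(S[k]);tip(L+off,z,.1)
    elif f[2]>6:break
print(np.mean([bot.current_ee_pos() for _ in range(20)],0),off,F(),bot.current_opening(),bot.current_clock())
E
```

```text
[ 0.62324215 -0.1675529   0.07623609] 26.1167
[-0.66092684  0.42497035 -0.59271771]
0.079 [-1.3  0.1 -1.4]
0.076 [-1.4  0.7 -0.3]
0.073 [-0.3 -0.3 -0.8]
0.07 [-0.1  0.7 -1.4]
0.067 [-0.5 -0.1 -1.9]
0.064 [-0.5 -0.1  0.4]
0.061 [-1.8 -0.2 -0.6]
0.058 [-1.2  0.2 -0.8]
0.055 [-0.9  0.1 -1.1]
0.052 [-0.5 -0.3  0.5]
0.049 [-1.1  0.3 -0.9]
0.046 [-3.   1.   4.8]
[ 0.62482979 -0.16612193  0.01182321] [0. 0.] [-3.00517155  0.95144072  4.78341799] 0.16146430270526196 29.5167
```

The pin slid home cleanly: the head reached the lug with 5 N at the expected depth. I'll release it, check it, and look at the box with the tool turned half round so the wrist camera stays clear of the opened flap.

```bash
python3 - <<'E'
from h import *
bot.set_gripper(.4);tip(LUG,.13,.25)
b=snap("wrist","lock");u=proj(b,[*LUG[:2],.069]);print("pin head",u)
bot.goto([.64,.15,.25],down(np.pi/2+np.radians(-5)))
c=snap("wrist","box1");print(bot.current_clock())
A=cv2.resize(b["pixels"][100:384,150:350],(352,500));B=cv2.resize(c["pixels"][:,60:400],(443,500))
cv2.imwrite("pics/v7.png",np.hstack([A,B]))
E
```

```text
pin head [249.21430862 210.04788221]
32.9083
```

View pics/v7.png

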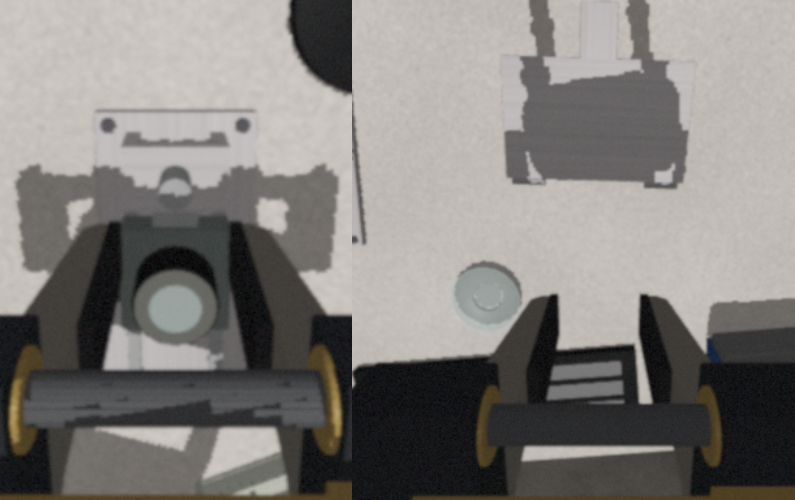

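The pin head is seated in the lug at native (249,206), with the tongue under it. In the box view the flap's front corners are at native (176,43) and (323,48), and the tab is centred at column about 249 in the top rows. I'll measure these properly.

```bash
python3 - <<'E'
from h import *
import pickle
c=pickle.load(open("pics/box1.pkl","rb"));g=cv2.cvtColor(c["pixels"],cv2.COLOR_BGR2GRAY)
n=lambda X,Y:((X-352)/1.302+60,Y/1.302)
for q in((503,56),(694,63),(683,187),(507,182)): u=n(*q);print(np.round(u,1),np.round(onz(c,*u,.091),4))
for r in(4,12,20,28,36):print(r,g[r,228:272:1].tolist())
print(g[0:6,249],g[34:60:1,200],g[34:60,300],g[130:148,190],g[130:148,300])
E
```

```text
[176.  43.] [0.4913 0.0835 0.091 ]
[322.7  48.4] [0.5105 0.2416 0.091 ]
[314.2 143.6] [0.6127 0.2294 0.091 ]
[179.  139.8] [0.5943 0.0712 0.091 ]
4 [184, 187, 186, 186, 190, 189, 183, 176, 177, 182, 180, 182, 183, 186, 188, 187, 186, 186, 185, 185, 188, 187, 188, 187, 186, 186, 186, 186, 186, 187, 186, 186, 185, 188, 186, 182, 177, 183, 190, 193, 192, 188, 182, 170]
12 [187, 189, 188, 188, 188, 188, 183, 179, 181, 183, 184, 184, 184, 188, 190, 188, 187, 186, 187, 188, 187, 187, 189, 187, 186, 187, 188, 188, 188, 186, 186, 183, 187, 186, 187, 179, 176, 184, 186, 187, 187, 184, 177, 157]
20 [187, 190, 190, 187, 188, 186, 177, 173, 181, 184, 184, 183, 186, 188, 189, 189, 188, 187, 187, 188, 188, 187, 190, 187, 188, 186, 189, 189, 189, 186, 185, 185, 187, 189, 187, 180, 178, 187, 192, 190, 188, 188, 188, 190]
28 [185, 185, 185, 185, 187, 183, 175, 175, 182, 186, 184, 185, 187, 190, 190, 191, 188, 188, 189, 189, 190, 189, 189, 189, 189, 190, 189, 189, 189, 188, 185, 187, 189, 189, 185, 178, 179, 186, 187, 189, 189, 191, 188, 186]
36 [186, 187, 188, 189, 190, 188, 181, 179, 186, 186, 186, 186, 190, 191, 192, 190, 190, 189, 189, 191, 189, 189, 191, 190, 189, 191, 189, 190, 190, 188, 187, 189, 191, 191, 184, 178, 183, 185, 187, 188, 191, 191, 191, 188]
[182 177 186 187 187 186] [168 171 180 181 180 183 184 181 165 131 102  97  95 102 100  98  99  96
  98  99 100 102  98  99  97  99] [192 192 190 191 192 192 190 188 188 190 188 179 156 116 104 109 112 118
 120 116 118 116 119 115 119 115] [ 97  95  98  97  99  99  96  88  91  81  94 138 180 187 188 188 187 187] [114 150 181 190 191 189 188 189 189 184 168 145 106  89 117 156 177 183]
```

```bash
cat >> h.py <<'E'
YB=np.radians(-6.8);BX=np.array([np.cos(YB),np.sin(YB)]);BY=np.array([-BX[1],BX[0]])
HG=np.array([.6008,.1508]);RB=down(np.pi/2+YB)
E
python3 - <<'E'
from h import *
import pickle
c=pickle.load(open("pics/box1.pkl","rb"));T=onz(c,249.3,1,.091)[:2];print("tip->hinge",T+.140*BX,"front->hinge",np.array([.5009,.1626])+.1*BX)
P=HG-.126*BX
bot.set_gripper(.65)
bot.goto([*P,.13-DZ],RB);tip(P,.076,.15);f0=np.array(bot.current_contact_force())
bot.set_gripper(.1,12);print(bot.current_opening(),bot.current_grip_force(),np.array(bot.current_contact_force())-f0)
for th in np.radians(np.arange(8,98,9)):
    q=HG-.126*np.cos(th)*BX;tip(q,.087+.126*np.sin(th)-.011,.12)
    print(round(np.degrees(th)),np.round(np.array(bot.current_contact_force())-f0,1),round(bot.current_opening(),3))
bot.set_gripper(.6);q=bot.current_ee_pos();bot.line_to([q[0],q[1],.25],max_speed=.25)
q=HG+.03*BX;bot.line_to([*q,.25]);c=snap("wrist","box2");print(bot.current_clock())
cv2.imwrite("pics/v8.png",cv2.resize(c["pixels"],None,fx=1.5,fy=1.5))
E
```

```text
tip->hinge [0.5973507  0.14948944] front->hinge [0.60019655 0.1507596 ]
0.3255140084625309 11.99813112616539 [-1.54647712 -4.83607564 -0.48447744]
8 [ 0.9 -5.2 -1.1] 0.321
17 [ 0.9 -6.4 -1.3] 0.324
26 [ 1.2 -5.3 -1.2] 0.324
35 [ 1.1 -5.9 -2.9] 0.325
44 [ 3.3 -4.5 -3.2] 0.325
53 [ 1.9 -4.7 -3.9] 0.321
62 [ 0.9 -3.7 -6.3] 0.327
71 [ 0.9 -4.9 -7.6] 0.328
80 [ 0.7 -6.6 -8.7] 0.325
89 [-0.3 -6.5 -7.7] 0.324
40.0
```

View pics/v8.png

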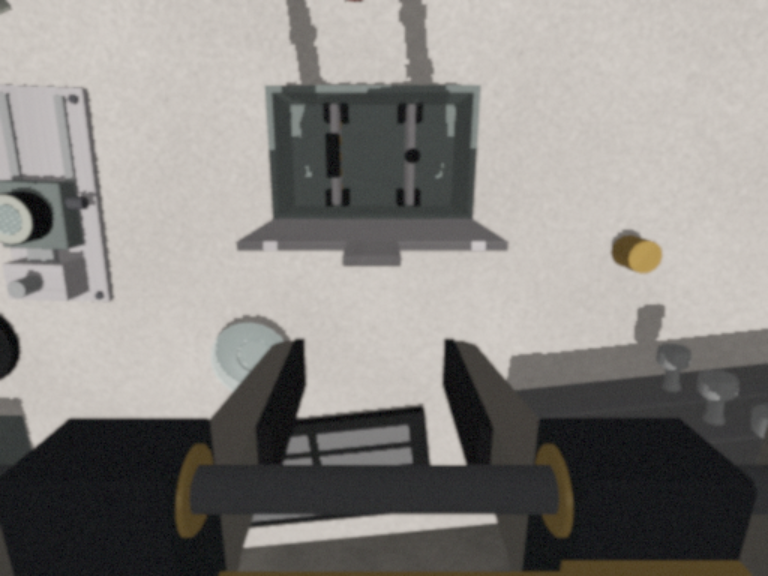

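The flap stands up. The insert's black bar is at native (222,103), towards -y. The blank's round stub is at (275,103), and on the left the pin stands seated in the lug.

```bash
python3 - <<'E'
from h import *
import pickle
c=pickle.load(open("pics/box2.pkl","rb"));g=cv2.cvtColor(c["pixels"],cv2.COLOR_BGR2GRAY)
w=g[80:125,205:295];m=(w<45).astype(np.uint8)
n,l,s,ce=cv2.connectedComponentsWithStats(m)
for i in range(1,n):
    if s[i,4]>20:u=ce[i]+[205,80];print(u,s[i],onz(c,*u,.077))
u0=HG+.0
for z,t in((.187,90),(.187,85),(.187,95)):
    a=np.radians(t);q=HG-.1*np.cos(a)*BX;print(t,[np.round(proj(c,[*(q+k*BY),.087+.1*np.sin(a)])*1.5,1) for k in(-.08,.08)])
# box rim corners
for q in((265,86),(480,87)):print(onz(c,q[0]/1.5,q[1]/1.5,.085))
E=HG-.05*BX;print("expected",E-.032*BY,E+.032*BY)
E
```

```text
[221.44615385 102.96153846] [ 12   9  10  30 260] [0.54559233 0.12458837 0.077     ]
[274.7        103.51428571] [65 20 10  8 70] [0.55363043 0.18680339 0.077     ]
90 [array([237.1, 244.1]), array([510.1, 244.2])]
85 [array([236.1, 229.2]), array([511.1, 229.2])]
95 [array([238.5, 258.6]), array([508.7, 258.6])]
[0.49184731 0.08285399 0.085     ]
[0.51134252 0.24072246 0.085     ]
expected [0.5473628 0.1249453] [0.55494065 0.18849509]
```

```bash
python3 - <<'E'
from h import *
P=np.array([.5462,.1246]);F=lambda:np.mean([bot.current_contact_force() for _ in range(5)],0)
bot.set_gripper(.3);bot.line_to([*P,.2],max_speed=.25);tip(P,.10,.2);f0=F();tip(P,.058,.1);print("down",F()-f0)
bot.set_gripper(0,30);print(bot.current_opening(),bot.current_grip_force(),F()-f0)
for z in(.07,.085,.105,.13):tip(P,z,.1);print(z,np.round(F()-f0,1))
tip(P,.23,.2);print(bot.current_opening(),bot.current_grip_force(),np.round(F()-f0,1),bot.current_clock())
c=snap("wrist","ins1");s=snap("side","side7");print(np.mean([bot.current_ee_pos() for _ in range(10)],0))
u=proj(s,[*P,.2]);x,y=map(int,u);print(u)
A=cv2.resize(c["pixels"][60:300,130:370],(400,400));B=cv2.resize(s["pixels"][max(y-80,0):y+80,x-80:x+80],(400,400));cv2.imwrite("pics/v9.png",np.hstack([A,B]))
E
```

```text
down [ 0.35351679 -0.78150688  0.19577017]
0.10909581954148521 29.967421889305115 [ 0.73620131 -1.04546945  4.63906589]
0.07 [ 0.2  0.4 -0.4]
0.085 [ 0.4  0.1 -1.1]
0.105 [ 0.6  0.3 -1. ]
0.13 [ 0.6 -0.7 -1. ]
0.1088381941268784 29.9617338180542 [ 0.8 -0.  -1.4] 44.8833
[0.54467652 0.12456284 0.191935  ]
[218.78855146 177.39766782]
```

View pics/v9.png

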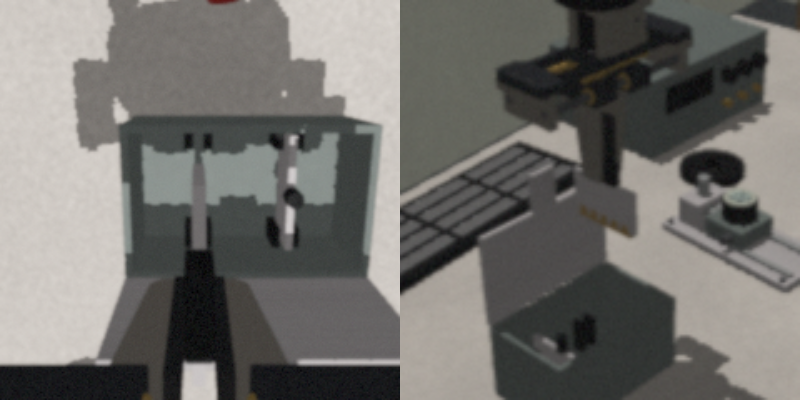

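The insert is held upright with its brass edge visible. The flap stands open, the blank is still in its slot and the pin is in the lug. Now I'll carry the insert over the lens, clear of the flap.

```bash
python3 - <<'E'
from h import *
R2=down(np.pi/2+YS);L=(LUG-.06*SX)[:2]
tip([.546,.1246],.275,.25);tip([.525,.05],.275,.2);tip(L,.26,.2,rot=R2);tip(L,.1685,.12);bot.hold(.3)
print(np.mean([bot.current_ee_pos() for _ in range(20)],0),L,bot.current_clock(),bot.current_opening())
s=snap("side","side8");t=snap("top","top8");c=snap("wrist","w8")
for z in(.0655,.1155):print("lens/target side",proj(s,[*L,z]),"top",proj(t,[*L,z]))
E=np.array([*L,.1155]);print("edge ends",proj(s,E-.04*SX),proj(s,E+.04*SX))
x,y=map(int,proj(s,E));A=cv2.resize(s["pixels"][y-50:y+50,x-50:x+50],(400,400),interpolation=cv2.INTER_CUBIC)
B=cv2.resize(c["pixels"][100:300,150:350],(400,400));cv2.imwrite("pics/v10.png",np.hstack([A,B]));print(x-50,y-50)
E
```

```text
[ 0.56518332 -0.15685574  0.13360599] [ 0.5648415 -0.1566819] 48.2667 0.10524700002675728
lens/target side [273.39981551 175.47636762] top [292.96800992 189.42719177]
lens/target side [274.01513183 160.94082704] top [294.16812653 186.64773015]
edge ends [284.29240303 165.61119984] [264.07757653 156.42483372]
224 110
```

View pics/v10.png

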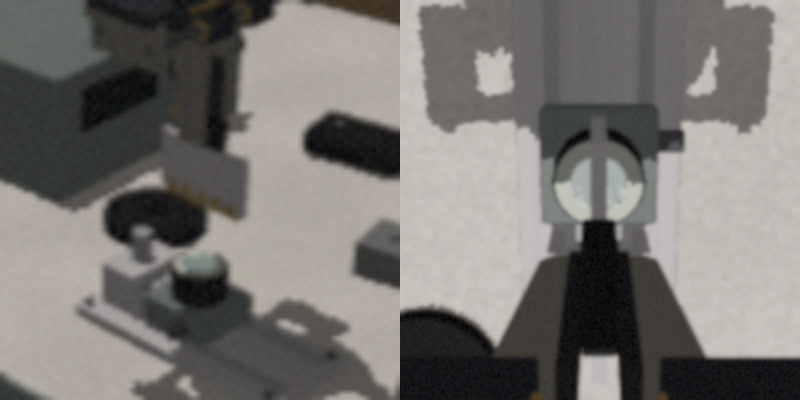

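The insert hangs level over the window. Its bottom corners sit at native (265.3,156.3) and (285.5,164) in the side view, against expected (264.1,156.4) and (284.3,165.6). That puts it perhaps 2 mm off and a few mm high. I'll trim slightly and hand in.

```bash
python3 - <<'E'
from h import *
import pickle
c=pickle.load(open("pics/w8.pkl","rb"));L=(LUG-.06*SX)[:2]
E=np.array([*L,.1155]);print(proj(c,E-.04*SX),proj(c,E-.043*SX),proj(c,E-.04*SX+[0,0,.05]))
g=cv2.cvtColor(c["pixels"],cv2.COLOR_BGR2GRAY);print(g[148:176,249])
tip(L+.0012*SX[:2],.1665,.05);bot.hold(1.0)
print(bot.current_ee_pos(),np.abs(bot.current_joint_vel()).max(),bot.current_grip_force(),bot.current_clock())
bot.job_done()
E
```

```text
[248.76097234 157.90851203] [248.76138681 153.83053701] [248.67272915 172.10430299]
[106 103 104  93  70  62  64  62  67  71  82  88  91  90  90  90  92  90
  93  92  96  92  96  96 100  98 103  99]
[ 0.56603917 -0.15686898  0.13101222] 0.002181792162576061 29.96177852153778 49.6667
the job is handed in; nothing more can be done
```

The job is handed in at 49.7 s: the camera is home and locked by the pin, the flap stands open, and the insert is held upright about 5 cm above the camera window (last image check was a few mm high; trimmed 2 mm down and not re-imaged).

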